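# Take the bamboo spoon out of its dryer and hold it level over the plate

## Robot

A 6-joint arm with a two-finger parallel gripper is mounted at the origin on the work surface. World frame = base frame: x ahead of the robot, y to its left, z up, the work surface at z = 0. Lengths are in m, angles in degrees, forces in N, time in s.
With the tool pointing down it reaches from about 0.4 to 0.825 m from the base axis. Payload 7 kg.
Tool frame: the origin (TCP) lies midway between the tips of the shut fingers; the grasp point (between the pads) lies r.grip_depth behind it (r.grip_depth is the distance from the TCP to the grasp point, in m); z points along the fingers, y is the line along which they close (so a half turn about z gives the same grasp; the last joint's range is limited). The gripper opens to 88 mm and grips with 3 to 60 N. Pads are 19 mm wide; open, the fingers measure 130 mm over their backs; the gripper's body (78 mm by 193 mm) begins 47 mm behind the grasp point.
Start: joints at [86.121, 20.546, 0.682, 0, -70.136, -16.507], TCP at [0.235, 0.633, 0.227] pointing down, gripper open.
Joint ranges: [-176.03, 176.03], [-82.01, 121.73], [-58.28, 71.71], [-173.87, 95.51], [-174.79, -0.11], [-173.66, 173.66]. Speed limits (degrees/s): [136.94, 136.94, 172.46, 180, 180, 180].

## Interface

Orientations are given as [roll, pitch, yaw] about the fixed x, y, z axes, in that order (R = Rz(yaw) Ry(pitch) Rx(roll)).
In Python, from plant import r gives the robot as it stands.
- The arm moves only by the tool drive_effector, called after "Request:" as a command line: name --argument value ..., lists and objects as JSON in quotes. Schema: {"type":"object","properties":{"moves":{"type":"array","items":{"type":"array","items":{"type":"array","items":{"type":"number"},"minItems":6,"maxItems":6},"minItems":1,"maxItems":12},"minItems":1,"maxItems":1},"jaw":{"type":"number"},"grip_force":{"type":"number"},"only":{"type":"string"},"quiet":{"type":"boolean"},"lines":{"type":"string"}},"required":["moves"],"additionalProperties":false}. moves is a list that holds a single list of rows (three levels of brackets), with 1 to 12 rows, each of 6 numbers: dx, dy, dz in m, then a rotation vector rx, ry, rz in degrees; each row is the pose to reach, as a shift and turn from the pose commanded when the call began, along the tool's axes at that moment; what a row does not reach only later rows make up. A row lasts 1/12 s, in which the tool goes at most 0.0417 m and 7.16 degrees, less where a joint would pass 70% of its speed; a pose out of reach is approached as far as the arm can. jaw is the finger opening in m, set as the call begins (left out keeps the last). The fingers move at their own pace and stop on an object; grip_force is the grip in N (left out, the last holds). Time passes only in rows, so rows that do not move let the fingers close. The tool returns the time, the measured TCP pose, the force, the opening and the grip force at its end. only (a regular expression) keeps the lines of the reply that match it, lines (a string "A,B") keeps lines A to B, and quiet returns only ok. Input that does not fit is refused with a message, and nothing moves.
- r.get_state(): the state, without advancing time (a new reading comes with each control period).
- r.capture(name): name is "side" or "top"; returns a dict with "frame" (384x512x3 uint8, red, green, blue), "z_map" (384x512 float32, m along the optical axis (not along the pixel's ray), 0 where there is no reading), "fx", "fy", "cx", "cy" (pixels), "cam_to_world" (4x4, takes a point from camera to world coordinates). Camera axes: x right, y down, z forward; pixel columns grow to the right and rows downward; lengths in m; the calibration is good to about 2 mm. A picture is of the moment at which its call begins.
- r.close_job(): hands the job in; it is judged then, once.
The state is a dict: "time_s": time; "joints": joint angles; "qd": joint speeds; "joint_torque": joint torques, N m; "tcp_pos": TCP position; "eef_rot": TCP orientation; "contact_force": force on the tool from outside, world axes, zero at the start; "moment": the same for the moment, N m; "gripper_width": finger opening in m; "gripper_force": force on a finger pad.
Only numpy, scipy, OpenCV 4.12 (cv2) and the standard library are available. Lean on these libraries where they do the work, as an engineer would, in place of code of your own. Each camera call takes 0.05 s, during which the arm holds its last target. There are 200 camera calls.

## Task

Press the red stop button on the spoon dryer all the way down to switch it off, then draw the bamboo spoon up out of its slot and turn it from upright to roughly level. Finish still holding it in the gripper, motionless, with its blade over the cream plate and the whole spoon at least 10 cm above the plate, touching nothing else. Do not shift or tip the plate, the steel pot or the pink tumbler.

Things in the scene. Friction and masses are not known exactly. Their poses are not given: they have to be found in the camera images.
- dryer: Grey spoon dryer, fixed, a box 110 (x) x 220 (y) x 90 mm high. Origin at the centre of its underside, on the table; z up. It stands left or right, turned up to 0.45 rad. Its one slot lies at (0, -65) mm and the red stop button at (0, +65) mm in its own x, y.
- slot_mouth (a point): Centre of the slot's mouth in the dryer's top face, 90 mm above the table. The slot is 63 mm (dryer x) by 18 mm (dryer y), 75 mm deep, vertical, with a flat floor 15 mm above the table.
- stop (a joint): Travel of the red stop button in m: 0 up, 0.010 fully down. A spring returns it; fully down takes about 5 N straight down.
- stop_top (a point): Centre of the top face of the round red stop button, 40 mm across, which stands in a black housing on the dryer's top. It moves down with the button.
- spoon: Loose flat bamboo spoon, 200 mm long, 40 to 85 g, standing blade down in the slot. Origin at the middle of the blade's tip; z runs along it to the handle end (up at the start). Blade 56 (x) x 12 (y) mm, z 0 to 72 mm; round straight handle 18 mm across, from there to z = 200 mm, at first 125 mm of it above the dryer. It can lean a few degrees. Centre of mass about 75 mm from the tip.
- blade (a point): Centre of the spoon's blade, 36 mm from the tip along the spoon.
- spoon_tip (a point): Tip of the spoon's blade.
- handle_end (a point): End of the spoon's handle, 200 mm from the tip; 215 mm above the table at the start.
- plate: Cream ceramic plate, loose, 190 mm across, 18 mm high, on the table on the other side from the dryer. Origin at the centre of its underside.
- pot: Steel pot with dark screw-top lid and black knob, loose, 130 mm across, 128 mm high, a bystander on the far side. Origin at the centre of its underside.
- tumbler: Pink plastic tumbler, loose, 72 mm across the rim, 110 mm high, upright, a bystander on the far side. Origin at the centre of its underside.

How it is judged:
By the outcome, as a careful person would: the job done as asked, in the order asked, and still so for the second after the job is handed in, while the arm keeps its last pose, push and grip.
It also fails if it takes over 48 s, if anything falls off the work surface, if the arm or the gripper's body presses on something with over 40 N, if the wrist force passes 120 N, or if a joint passes its speed limit or range.

## Working session

There is one attempt and no reset: what is moved stays moved. The work goes in short steps, Python scripts to look and compute and a tool call to move; the robot and the scene stay as the last step left them, time stands still between calls to the robot, and variables do not carry over. Pictures are saved under pics/ and viewed, at most 10 in all, crops included, and the job is handed in when it is done.

```bash
ls; mkdir -p pics; cat > h.py <<'E'
import numpy as np,cv2
from plant import r
def cap(n):
    c=r.capture(n); c['rgb']=c['frame']; return c
def cloud(c):
    z=c['z_map'];v,u=np.mgrid[:z.shape[0],:z.shape[1]]
    p=np.stack([(u-c['cx'])/c['fx']*z,(v-c['cy'])/c['fy']*z,z,np.ones_like(z)],-1)
    w=(p@np.array(c['cam_to_world']).T)[...,:3]; w[z==0]=np.nan; return w
def save(c,n): cv2.imwrite('pics/'+n,c['frame'][...,::-1])
E
python3 - <<'E'
from h import *
for n in('top','side'):
    c=cap(n);save(c,n+'1.png');np.savez('/tmp/'+n,**c);print(n,np.round(c['cam_to_world'],3).tolist(),c['fx'])
print(r.get_state(),r.grip_depth)
E
```

```text
pics
plant.py
top [[-0.0, -0.998, 0.055, 0.537], [-1.0, -0.0, -0.003, -0.02], [0.003, -0.055, -0.998, 1.158], [0.0, 0.0, 0.0, 1.0]] 455.3210316313207
side [[0.744, -0.478, 0.467, 0.136], [-0.668, -0.52, 0.533, -0.543], [-0.012, -0.708, -0.706, 0.838], [0.0, 0.0, 0.0, 1.0]] 387.38779147576986
{'time_s': 0.1, 'joints': array([ 8.61202574e+01,  2.05878913e+01,  6.37420850e-01, -1.71617705e-02,
       -7.01337515e+01, -1.65084839e+01]), 'qd': array([-0.04729057, -0.05585933,  0.07329492,  0.09286777,  0.06740413,
       -0.02825496]), 'joint_torque': array([-1.12564299e-03, -5.84161949e+01,  2.93751526e+01,  7.01543123e+00,
        1.01447999e-02, -4.68070357e-05]), 'tcp_pos': array([0.23501507, 0.63229937, 0.22569967]), 'eef_rot': array([ 1.79914665e+02, -8.46564328e-03, -2.03940640e+01]), 'contact_force': array([-0.79059783, -0.06174765, -0.34230701]), 'moment': array([0.012189  , 0.01564027, 0.04651392]), 'gripper_force': 0.0, 'gripper_width': 0.08792974955232548} 0.0188
```

View pics/top1.png

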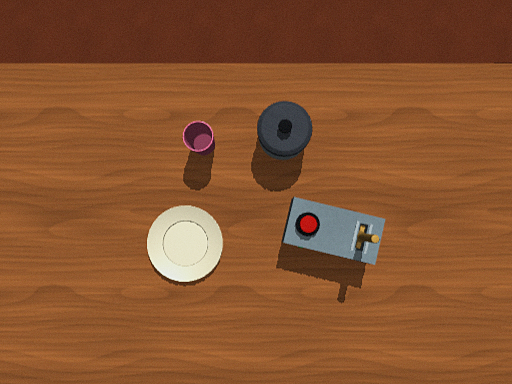

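View pics/side1.png

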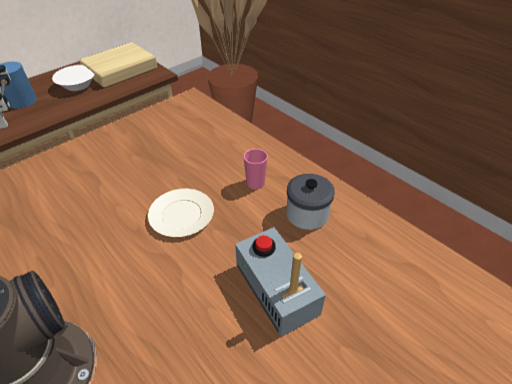

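Top view: button at (308,224), slot about (363,237), handle end (375,239), plate (185,243), pot (285,128), tumbler (198,137). Side view: button (264,243), handle end (297,257), slot about (292,290). The arm is clear of both views.

```bash
python3 - <<'E'
from h import *
C={n:dict(np.load(f'/tmp/{n}.npz')) for n in('top','side')}
for n,c in C.items():
    w=cloud(c);f=c['frame'].astype(int);R,G,B=f[...,0],f[...,1],f[...,2];z=w[...,2];x=w[...,0];y=w[...,1]
    red=(R>150)&(G<50)&(B<50)&(z>.08)
    p=w[red];top=p[p[:,2]>np.nanpercentile(p[:,2],50)-.004];print(n,'btn',np.nanmedian(p,0).round(4),(top.max(0)/2+top.min(0)/2).round(4),top[:,2].max())
    tan=(R>G+25)&(G>B+20)&(R>120)&(z>.1)&(z<.24)&(x<.75)&(y<0)
    q=w[tan]
    for a in np.arange(.1,.225,.015):
        s=q[(q[:,2]>a)&(q[:,2]<a+.015)]
        if len(s)>2: print(' spoon z',round(a,3),len(s),s.mean(0).round(4),np.ptp(s,0).round(3))
    e=q[q[:,2]>.2]; e=q[q[:,2]>q[:,2].max()-.004];print(' end',e.mean(0).round(4),len(e))
    gr=(abs(z-.09)<.004)&(y<0.05)&(abs(x-.5)<.2)&(abs(R-B)<60)&(R<180)&(R>60)
    g=w[gr];rect=cv2.minAreaRect(g[:,:2].astype(np.float32));print(' dryer',rect)
    cr=(z>.004)&(z<.03)&(R>170)&(G>160)&(x<.8)
    g=w[cr];print(' plate',cv2.minEnclosingCircle(g[:,:2].astype(np.float32)),g[:,2].max())
    pk=(R>G+50)&(B>G+10)&(z>.095)&(z<.125);g=w[pk];print(' tum',cv2.minEnclosingCircle(g[:,:2].astype(np.float32)) if len(g) else 0)
    po=(z>.09)&(z<.15)&(abs(R-B)<30)&(R<90)&(x>.62)&(x<.95);g=w[po];print(' pot',g.min(0),g.max(0))
w=cloud(C['top']);g=C['top']
big=cv2.resize(g['frame'][185:275,270:400],None,fx=5,fy=5,interpolation=cv2.INTER_CUBIC);cv2.imwrite('pics/crop.png',big[...,::-1])
E
```

```text
top btn [ 0.5329 -0.1286  0.1172] [ 0.5341 -0.1287  0.1179] 0.12263768791773555
 spoon z 0.205 50 [ 0.5038 -0.2555  0.2159] [0.014 0.015 0.012]
 end [ 0.5029 -0.2547  0.218 ] 21
 dryer ((0.5171037316322327, -0.19171173870563507), (0.22054660320281982, 0.11005155742168427), 76.39859008789062)
 plate ((0.4845465421676636, 0.16971464455127716), 0.09458185732364655) 0.026503206114274924
 tum ((0.736608624458313, 0.12493772059679031), 0.03596528619527817)
 pot [ 0.69164585 -0.1386928   0.09019074] [0.82069679 0.15796101 0.13467038]
side btn [ 0.5303 -0.1288  0.1148] [ 0.5317 -0.1322  0.1148] 0.11730373159856344
 spoon z 0.1 13 [ 0.499  -0.2645  0.107 ] [0.01  0.007 0.013]
 spoon z 0.115 18 [ 0.4982 -0.2645  0.1234] [0.009 0.009 0.012]
 spoon z 0.13 15 [ 0.498  -0.2646  0.138 ] [0.007 0.007 0.013]
 spoon z 0.145 15 [ 0.4973 -0.2637  0.1522] [0.007 0.007 0.014]
 spoon z 0.16 18 [ 0.4981 -0.2647  0.1675] [0.007 0.007 0.015]
 spoon z 0.175 16 [ 0.4986 -0.265   0.183 ] [0.008 0.005 0.013]
 spoon z 0.19 19 [ 0.4996 -0.2656  0.1995] [0.012 0.005 0.011]
 spoon z 0.205 55 [ 0.502  -0.26    0.2134] [0.016 0.016 0.01 ]
 end [ 0.5022 -0.2592  0.2142] 44
 dryer ((0.5718037486076355, -0.18472038209438324), (0.26691320538520813, 0.21193936467170715), 76.26239776611328)
 plate ((0.4316881000995636, 1.043933391571045), 1.185171365737915) 0.029996218473632208
 tum ((0.7373025417327881, 0.124117411673069), 0.0392875000834465)
 pot [ 0.6908799  -0.14435054  0.09000343] [ 0.81641733 -0.01620202  0.12994469]
```

View pics/crop.png

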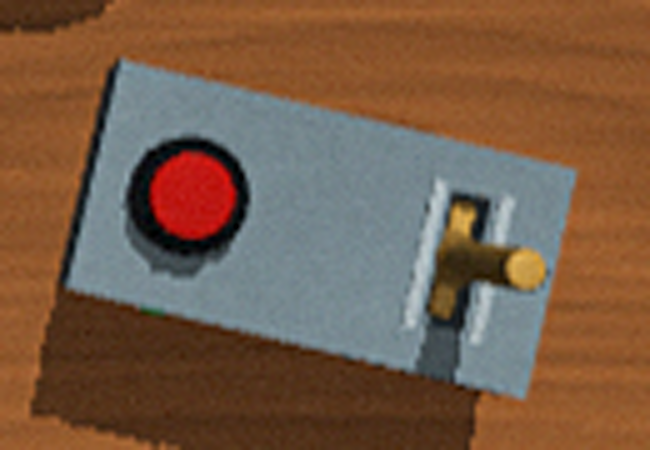

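Crop: red button centre at (193,196), slot centre at (458,260), spoon standing nearly upright. I'll go to the button first: tool down, fingers shut, turning so the closing axis lies along dryer x.

```bash
cat >> h.py <<'E'
from scipy.spatial.transform import Rotation as Ro
def pose():
    s=r.get_state();return np.array(s['tcp_pos']),Ro.from_euler('xyz',s['eef_rot'],degrees=True),s
def log():
    p,R,s=pose();open('log.txt','a').write(' '.join(map(str,[*s['joints'],*p,*R.as_matrix().ravel()]))+'\n')
def go(t,Rt=None):
    p,R,s=pose();d=R.inv().apply(np.array(t)-p);rv=np.degrees((R.inv()*(Rt if Rt is not None else R)).as_rotvec())
    print('row',d.round(4),rv.round(2),'t',s['time_s'],'F',np.round(s['contact_force'],2),'j',s['joints'].round(1),'w',round(s['gripper_width'],4),round(s['gripper_force'],1));log()
DN=lambda yaw:Ro.from_euler('xyz',[180,0,yaw],degrees=True)
E
python3 -c "
from h import *
go([.532,-.129,.15],DN(-103.5))"
```

```text
row [0.5437 0.61   0.0767] [ 6.000e-02 -7.000e-02  8.311e+01] t 0.1 F [-0.79 -0.06 -0.34] j [ 86.1  20.6   0.6  -0.  -70.1 -16.5] w 0.0879 0.0
```

Request:
drive_effector --moves '[[[0.272,0.305,0.02,0,0,42],[0.272,0.305,0.02,0,0,42],[0.272,0.305,0.02,0,0,42],[0.272,0.305,0.02,0,0,42],[0.272,0.305,0.02,0,0,42],[0.272,0.305,0.02,0,0,42],[0.272,0.305,0.02,0,0,42],[0.272,0.305,0.02,0,0,42],[0.272,0.305,0.02,0,0,42],[0.272,0.305,0.02,0,0,42],[0.272,0.305,0.02,0,0,42],[0.272,0.305,0.02,0,0,42]]]' --jaw 0 --grip_force 20

```text
time_s: 1.1
tcp_pos: [0.3842, 0.2504, 0.2066]
eef_rot: [180.0, 0.0, -62.6]
contact_force: [0.5, 0.7, 0.1]
gripper_width: 0.0133
gripper_force: 0.0
```

```bash
python3 -c "
from h import *
go([.532,-.129,.15],DN(-103.5))"
```

```text
row [0.4048 0.0436 0.0565] [0.000e+00 1.000e-02 4.093e+01] t 1.1 F [0.51 0.68 0.14] j [ 57.8   0.6 -27.1  -0.  -62.3 -30.4] w 0.0133 0.0
```

Request:
drive_effector --moves '[[[0.405,0.044,0.057,0,0,41],[0.405,0.044,0.057,0,0,41],[0.405,0.044,0.057,0,0,41],[0.405,0.044,0.057,0,0,41],[0.405,0.044,0.057,0,0,41],[0.405,0.044,0.057,0,0,41],[0.405,0.044,0.057,0,0,41],[0.405,0.044,0.057,0,0,41],[0.405,0.044,0.057,0,0,41],[0.405,0.044,0.057,0,0,41],[0.405,0.044,0.057,0,0,41],[0.405,0.044,0.057,0,0,41]]]' --jaw 0 --grip_force 20

```text
time_s: 2.1
tcp_pos: [0.533, -0.1281, 0.1483]
eef_rot: [179.9, -0.0, -103.5]
contact_force: [0.0, 0.2, -0.2]
gripper_width: 0.0003
gripper_force: 0.0
```

```bash
python3 -c "
from h import *
go([.532,-.129,.12],DN(-103.5))
save(cap('side'),'side2.png')"
```

```text
row [0.0011 0.0008 0.0283] [ 0.11 -0.04 -0.04] t 2.1 F [ 0.02  0.19 -0.24] j [  7.   12.5 -21.6  -0.  -56.  -20.5] w 0.0003 0.0
```

View pics/side2.png

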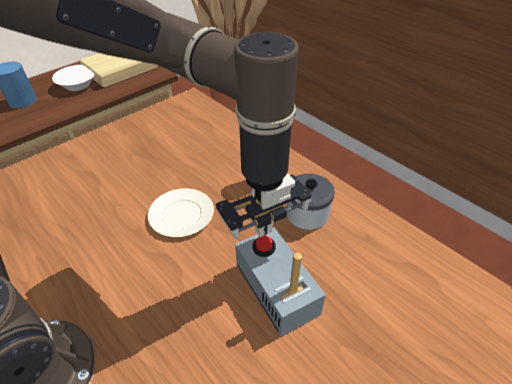

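The picture shows the fingers directly above the red button at (265,240), clear of the spoon. Pressing in slow steps.

Request:
drive_effector --moves '[[[0,0,0.015,0,0,0],[0,0,0.027,0,0,0],[0,0,0.032,0,0,0],[0,0,0.035,0,0,0],[0,0,0.037,0,0,0],[0,0,0.039,0,0,0],[0,0,0.039,0,0,0]]]'

```text
time_s: 2.73
tcp_pos: [0.5331, -0.1266, 0.111]
eef_rot: [-179.9, 0.0, -103.3]
contact_force: [-0.9, 1.5, 4.3]
gripper_width: 0.0003
gripper_force: 1.6
```

Request:
drive_effector --moves '[[[0,0,0.001,0,0,0],[0,0,0.002,0,0,0],[0,0,0.003,0,0,0],[0,0,0.003,0,0,0]]]'

```text
time_s: 3.07
tcp_pos: [0.5332, -0.1271, 0.1078]
eef_rot: [-179.9, 0.0, -103.4]
contact_force: [-0.9, 3.2, 4.3]
gripper_width: 0.0008
gripper_force: 2.1
```

Request:
drive_effector --moves '[[[0,0,0.001,0,0,0],[0,0,0.002,0,0,0],[0,0,0.003,0,0,0],[0,0,0.003,0,0,0]]]'

```text
time_s: 3.4
tcp_pos: [0.5333, -0.1272, 0.1061]
eef_rot: [-179.9, 0.0, -103.3]
contact_force: [-3.7, 5.5, 15.6]
gripper_width: 0.0005
gripper_force: 8.0
```

Request:
drive_effector --moves '[[[0,0,0.001,0,0,0],[0,0,0.002,0,0,0],[0,0,0.002,0,0,0]]]'

```text
time_s: 3.65
tcp_pos: [0.5334, -0.1272, 0.1058]
eef_rot: [-179.9, -0.0, -103.3]
contact_force: [-9.2, 8.3, 31.3]
gripper_width: 0.0005
gripper_force: 15.6
```

Hard stop felt: 31 N, and about 10 mm of travel. I'll check whether it's the button bottoming or the housing.

```bash
python3 - <<'E'
from h import *
c0=dict(np.load('/tmp/side.npz'));c1=cap('side')
for c in(c0,c1):
    w=cloud(c);f=c['frame'].astype(int)
    red=(f[...,0]>120)&(f[...,1]<60)&(f[...,2]<60)&(w[...,2]>.08)&(w[...,2]<.13)
    p=w[red];print(len(p),p[:,2].min().round(4),np.percentile(p[:,2],[50,90]).round(4),np.argwhere(red)[:,0].min(),np.argwhere(red)[:,0].max())
for n in('top','side'):
    c=dict(np.load(f'/tmp/{n}.npz'));w=cloud(c);f=c['frame'].astype(int)
    d=np.hypot(w[...,0]-.532,w[...,1]+.129)
    k=(f.max(-1)<45)&(d<.035)&(w[...,2]>.085);print(n,np.percentile(w[k][:,2],[10,50,90]).round(4),np.percentile(d[k],[5,95]).round(4))
    print('flat',np.nanmedian(w[...,2][(abs(w[...,0]-.517)<.02)&(abs(w[...,1]+.19)<.02)]))
cv2.imwrite('pics/press.png',cv2.resize(c1['frame'][205:285,215:325],None,fx=6,fy=6,interpolation=cv2.INTER_CUBIC)[...,::-1])
E
```

```text
174 0.1002 [0.1146 0.1164] 236 250
59 0.0997 [0.1044 0.1062] 243 251
top [0.101  0.1034 0.1055] [0.0202 0.0274]
flat 0.09136785122415336
side [0.0958 0.1    0.1027] [0.0209 0.0294]
flat 0.08909103470024204
```

View pics/press.png

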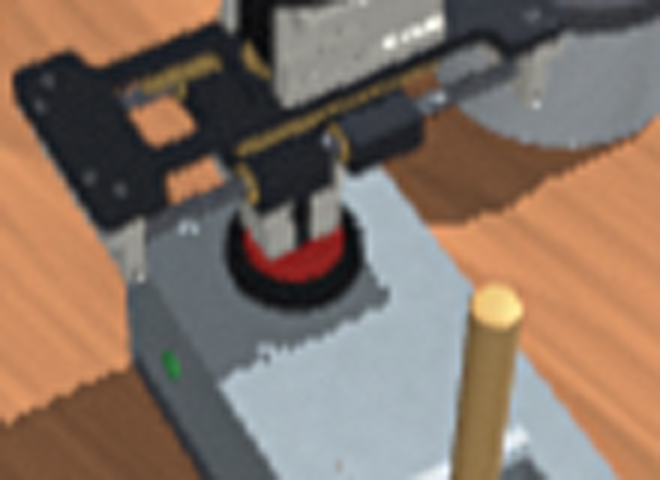

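The picture shows the red button sunk in its black housing at (295,260). Its top dropped from 0.1146 to 0.1044, the full 10 mm, and the housing rim is lower at 0.101. Retreating up and opening, then re-measuring the handle.

Request:
drive_effector --moves '[[[0,0,-0.02,0,0,0],[0,0,-0.05,0,0,0],[0,0,-0.09,0,0,0],[0,0,-0.13,0,0,0],[0,0,-0.145,0,0,0],[0,0,-0.145,0,0,0],[0,0,-0.145,0,0,0],[0,0,-0.145,0,0,0]]]' --jaw 0.06 --grip_force 20

```text
time_s: 4.37
tcp_pos: [0.5317, -0.1274, 0.2463]
eef_rot: [179.9, -0.0, -103.4]
contact_force: [-1.2, -0.0, -0.5]
gripper_width: 0.0481
gripper_force: 0.0
```

```bash
python3 - <<'E'
from h import *
c0=dict(np.load('/tmp/side.npz'));c=cap('side');save(c,'side3.png')
T=np.linalg.inv(c['cam_to_world'])
for c in(c0,c):
    w=cloud(c);f=c['frame'].astype(int);R,G,B=f[...,0],f[...,1],f[...,2]
    red=(R>120)&(G<60)&(B<60)&(w[...,2]>.08)&(w[...,2]<.13);print('btn z',np.median(w[red][:,2]))
    grn=(G>R+30)&(G>B+20)&(abs(w[...,0]-.5)<.15)&(w[...,2]<.1);print('green',grn.sum(),f[grn].mean(0) if grn.any() else 0, np.argwhere(grn).mean(0) if grn.any() else 0)
    tan=(R>G+25)&(G>B+20)&(R>120)&(w[...,2]>.1)&(w[...,2]<.24)&(abs(w[...,0]-.5)<.05)&(abs(w[...,1]+.26)<.05)
    q=w[tan];print('end',q[q[:,2]>q[:,2].max()-.004].mean(0).round(4),'mid',q[(q[:,2]>.12)&(q[:,2]<.19)].mean(0).round(4))
go([.5025,-.2565,.24],DN(-103.5))
E
```

```text
btn z 0.11456477527999126
green 9 [42.77777778 97.22222222 57.22222222] [265.44444444 243.11111111]
end [ 0.5022 -0.2592  0.2142] mid [ 0.498  -0.2645  0.1554]
btn z 0.11495970885200069
green 9 [ 46.44444444 104.22222222  61.11111111] [265.44444444 243.11111111]
end [ 0.5023 -0.2591  0.2143] mid [ 0.4974 -0.2637  0.1564]
row [ 0.1323 -0.0016  0.0061] [ 0.16 -0.04  0.09] t 4.4167 F [ 0.09  0.17 -0.37] j [  7.1   7.8 -13.8  -0.  -68.6 -20.5] w 0.0522 0.0
```

Request:
drive_effector --moves '[[[0.04,0,0,0,0,0],[0.08,0,0.003,0,0,0],[0.115,-0.0015,0.006,0,0,0],[0.132,-0.0015,0.006,0,0,0],[0.132,-0.0015,0.006,0,0,0],[0.132,-0.0015,0.006,0,0,0],[0.132,-0.0015,0.006,0,0,0]]]' --jaw 0.06 --grip_force 20

```text
time_s: 5.0
tcp_pos: [0.5031, -0.2558, 0.2404]
eef_rot: [179.9, -0.0, -103.4]
contact_force: [-0.0, 0.1, 0.1]
gripper_width: 0.0598
gripper_force: 0.0
```

```bash
python3 - <<'E'
from h import *
go([.5025,-.257,.16],DN(-103.5))
save(cap('side'),'side4.png')
E
```

```text
row [0.0013 0.0001 0.0804] [ 0.11 -0.    0.09] t 5.0 F [-0.03  0.07  0.09] j [ -7.1   9.7 -12.2  -0.  -68.2  -6.3] w 0.0598 0.0
```

View pics/side4.png

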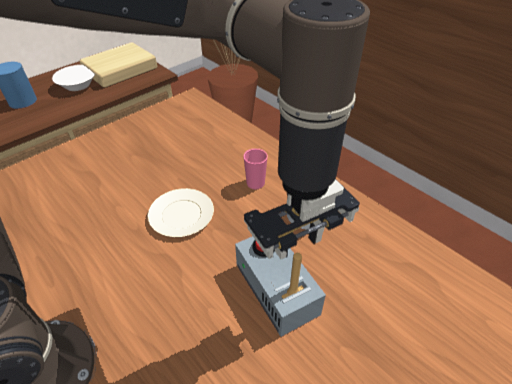

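The open fingers hang over the handle end, at (290,245) and (318,235) with the handle at (297,257). Descending around it, then closing.

Request:
drive_effector --moves '[[[0.001,0,0.02,0,0,0],[0.001,0,0.04,0,0,0],[0.001,0,0.06,0,0,0],[0.001,0,0.072,0,0,0],[0.001,0,0.08,0,0,0],[0.001,0,0.08,0,0,0],[0.001,0,0.08,0,0,0]]]' --jaw 0.06 --grip_force 20

```text
time_s: 5.63
tcp_pos: [0.5036, -0.2565, 0.1618]
eef_rot: [180.0, -0.0, -103.3]
contact_force: [0.3, 0.6, -1.0]
gripper_width: 0.06
gripper_force: 0.0
```

Request:
drive_effector --moves '[[[0,0,0,0,0,0],[0,0,0,0,0,0],[0,0,0,0,0,0],[0,0,0,0,0,0],[0,0,0,0,0,0],[0,0,0,0,0,0],[0,0,0,0,0,0],[0,0,0,0,0,0],[0,0,0,0,0,0]]]' --jaw 0 --grip_force 40

```text
time_s: 6.38
tcp_pos: [0.5033, -0.257, 0.1616]
eef_rot: [-180.0, -0.0, -103.4]
contact_force: [-0.8, 0.4, 0.6]
gripper_width: 0.0177
gripper_force: 40.0
```

```bash
python3 - <<'E'
from h import *
go([.5025,-.257,.16],DN(-103.5))
L=np.loadtxt('log.txt');print(L[:,:9].round(3))
E
```

```text
row [0.0002 0.0007 0.0016] [-0.   -0.    0.12] t 6.3833 F [-0.82  0.4   0.56] j [ -7.2  13.2 -18.6   0.  -58.1  -6.2] w 0.0177 40.0
[[ 8.6120e+01  2.0588e+01  6.3700e-01 -1.7000e-02 -7.0134e+01 -1.6508e+01
   2.3500e-01  6.3200e-01  2.2600e-01]
 [ 5.7810e+01  5.9100e-01 -2.7142e+01 -1.0000e-02 -6.2262e+01 -3.0372e+01
   3.8400e-01  2.5000e-01  2.0700e-01]
 [ 6.9580e+00  1.2520e+01 -2.1562e+01 -3.0000e-03 -5.6038e+01 -2.0498e+01
   5.3300e-01 -1.2800e-01  1.4800e-01]
 [ 7.0510e+00  7.8350e+00 -1.3771e+01 -1.9000e-02 -6.8554e+01 -2.0457e+01
   5.3200e-01 -1.2700e-01  2.4600e-01]
 [-7.0900e+00  9.7190e+00 -1.2225e+01 -1.0000e-02 -6.8170e+01 -6.3210e+00
   5.0300e-01 -2.5600e-01  2.4000e-01]
 [-7.2060e+00  1.3238e+01 -1.8628e+01  5.0000e-03 -5.8132e+01 -6.1810e+00
   5.0300e-01 -2.5700e-01  1.6200e-01]]
```

Handle gripped: width 17.7 mm, 40 N. Lifting straight up.

Request:
drive_effector --moves '[[[0,0,-0.01,0,0,0],[0,0,-0.03,0,0,0],[0,0,-0.05,0,0,0],[0,0,-0.07,0,0,0],[0,0,-0.09,0,0,0],[0,0,-0.12,0,0,0],[0,0,-0.15,0,0,0],[0,0,-0.18,0,0,0],[0,0,-0.2,0,0,0],[0,0,-0.2,0,0,0],[0,0,-0.2,0,0,0]]]' --jaw 0 --grip_force 45

```text
time_s: 7.3
tcp_pos: [0.5036, -0.257, 0.3634]
eef_rot: [-179.8, 0.0, -103.4]
contact_force: [0.1, -1.0, -1.4]
gripper_width: 0.0175
gripper_force: 45.0
```

```bash
python3 - <<'E'
from h import *
go([.5025,-.257,.16],DN(-103.5))
save(cap('side'),'side5.png')
from scipy.optimize import least_squares
L=np.loadtxt('log.txt');q=np.radians(L[:,:6]);p=L[:,6:9]
c,s=np.cos(q[:,0]),np.sin(q[:,0]);rr=p[:,0]*c+p[:,1]*s;lat=-p[:,0]*s+p[:,1]*c
print('lat',lat.round(4))
b=q[:,1]-q[:,2];o=np.ones(len(q));z=0*o
# r=a1+L2 sin j2+L3 cos b+a3 sin b ; z=h+L2 cos j2 - L3 sin b + a3 cos b
A=np.vstack([np.c_[o,z,np.sin(q[:,1]),np.cos(b),np.sin(b)],np.c_[z,o,np.cos(q[:,1]),-np.sin(b),np.cos(b)]])
x,res,rk,sv=np.linalg.lstsq(A,np.r_[rr,p[:,2]],rcond=None);print('a1 h L2 L3 a3',x.round(4),sv.round(2),'res',abs(A@x-np.r_[rr,p[:,2]]).max())
E
```

```text
row [0.0003 0.0016 0.2034] [-0.17  0.02  0.12] t 7.3 F [ 0.11 -1.   -1.43] j [ -7.2   6.7  -0.1  -0.  -83.   -6.2] w 0.0175 45.0
lat [-0.1917 -0.1917 -0.1918 -0.1917 -0.1917 -0.1918 -0.1918]
a1 h L2 L3 a3 [ 4.000e-04 -1.751e-01  5.998e-01  4.642e-01 -2.400e-03] [4.57 3.73 0.33 0.27 0.18] res 0.0009306181654151757
```

View pics/side5.png

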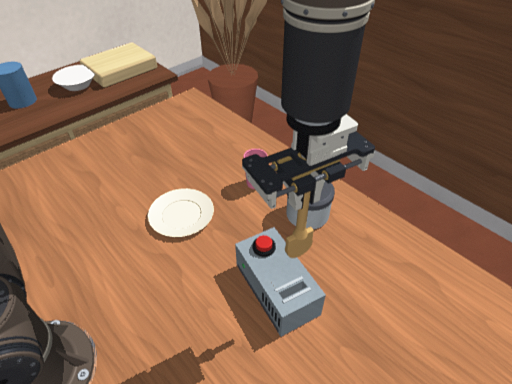

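The spoon is out of the slot at (300,240), upright in the gripper; the button is up again. First third of the tilt and transfer toward the plate; then I'll fit the wrist geometry from the joint readings.

Request:
drive_effector --moves '[[[-0.013,0.006,-0.004,1,-3.6,0],[-0.025,0.012,-0.008,2,-7.2,0],[-0.038,0.018,-0.011,3,-10.8,0],[-0.05,0.024,-0.015,4,-14.5,0],[-0.063,0.03,-0.019,5,-18,0],[-0.076,0.037,-0.022,6,-21.7,0],[-0.089,0.043,-0.026,7,-25.3,0],[-0.1,0.049,-0.03,8,-29,0],[-0.1,0.049,-0.03,8,-29,0]]]' --jaw 0 --grip_force 60

```text
time_s: 8.1
tcp_pos: [0.4775, -0.1475, 0.3911]
eef_rot: [-171.3, 29.1, -101.2]
contact_force: [0.1, -1.0, -1.3]
gripper_width: 0.0169
gripper_force: 60.0
```

```bash
cat > fit.py <<'E'
from h import *
from scipy.optimize import least_squares
def fk(x,q):
    # base z, L2,L3, lateral before j4 (e1), lateral after j4 (e2), d6
    h,L2,L3,e1,e2,d6=x;j=np.radians(q)
    R1=Ro.from_euler('z',j[0]);R2=R1*Ro.from_euler('y',j[1]);R3=R1*Ro.from_euler('y',j[1]-j[2])
    best=None
    R4=R3*Ro.from_euler('x',S4*j[3]);R5=R4*Ro.from_euler('y',-j[4])
    p=np.array([0,0,h])+R1.apply([0,e1,0])+R2.apply([0,0,L2])+R3.apply([L3,0,0])+R4.apply([0,e2,0])+R5.apply([d6,0,0])
    # tool: z along R5 x ; x,y from j6
    R6=R5*Ro.from_euler('x',S6*j[5])*Ro.from_matrix(np.array([[0,0,1],[0,-1,0],[1,0,0]]).T.T)
    return p,R6
S4,S6=1,1
if __name__=='__main__':
    go([.432,.075,.42])
    L=np.loadtxt('log.txt')
    for S4 in(1,-1):
        f=lambda x:np.ravel([fk(x,l[:6])[0]-l[6:9] for l in L])
        s=least_squares(f,[.3,.6,.46,0,-.19,.45]);print(S4,s.x.round(4),abs(s.fun).max())
        for l in L[[0,-1]]:
            R=fk(s.x,l[:6])[1].as_matrix();M=l[9:].reshape(3,3);print(' zdir',R[:,2].round(3),M[:,2].round(3),'x',R[:,0].round(3),M[:,0].round(3))
E
python3 fit.py
```

```text
row [-0.197   0.0984  0.0625] [0. 0. 0.] t 8.1 F [ 0.06 -1.   -1.28] j [-19.7   0.3   1.9 -30.  -86.9   6.7] w 0.0169 60.0
1 [-0.4834  0.5007  0.4888 -0.1819 -0.009  -0.4128] 0.040072917044983336
 zdir [ 0.    -0.001 -1.   ] [-0.    -0.001 -1.   ] x [-0.219  0.976 -0.001] [ 0.937 -0.348  0.   ]
 zdir [-0.094 -0.496 -0.863] [ 0.242  0.443 -0.863] x [ 0.906 -0.403  0.132] [-0.17  -0.857 -0.487]
-1 [ 0.1988  0.6016  0.4636 -0.     -0.1918  0.378 ] 1.7509299565787728e-10
 zdir [-0.    -0.001 -1.   ] [-0.    -0.001 -1.   ] x [-0.219  0.976 -0.001] [ 0.937 -0.348  0.   ]
 zdir [ 0.242  0.443 -0.863] [ 0.242  0.443 -0.863] x [ 0.89  -0.455  0.016] [-0.17  -0.857 -0.487]
```

Exact fit: the lateral offset sits after joint 4, and d6 = 0.378. Solving for a level final pose.

```bash
cat > ik.py <<'E'
import fit;from fit import *
fit.S4=-1
X=[.1988,.6016,.4636,0,-.1918,.378]
lo=np.array([-176,-82,-58.28,-173.87,-174.79]);hi=np.array([176,121.7,71.7,95.5,-.11])
q0=np.array(r.get_state()['joints'])
B=np.array([.4845,.17])
for H in(.3,.36,.42,.5):
  for a in range(20,141,20):
    t=np.array([np.cos(np.radians(a)),np.sin(np.radians(a)),0]);T=np.r_[B,H]-.1106*t
    def f(j):
        p,R=fk(X,np.r_[j,0]);return np.r_[(p-T)*10,(R.as_matrix()[:,2]-t)*3,(j-q0[:5])*1e-5]
    s=least_squares(f,np.clip(q0[:5],lo+1,hi-1),bounds=(lo,hi))
    if abs(s.fun[:6]).max()<.01:
        m=np.minimum(s.x-lo,hi-s.x).min();w=fk([*X[:5],0],np.r_[s.x,0])[0]; 
        print(H,a,s.x.round(1),'margin',m.round(1),'TCP',T.round(3),'j5ctr',w.round(2),'j4ctr',fk([*X[:4],0,0],np.r_[s.x,0])[0].round(2))
E
python3 ik.py
```

```text
0.3 40 [-51.4   8.7 -48.5 -88.9 -90.7] margin 9.8 TCP [0.4   0.099 0.3  ] j5ctr [ 0.11 -0.14  0.3 ] j4ctr [ 0.21 -0.27  0.4 ]
0.3 60 [-41.7  17.5 -30.8 -81.2 -97.7] margin 27.5 TCP [0.429 0.074 0.3  ] j5ctr [ 0.24 -0.25  0.3 ] j4ctr [ 0.37 -0.33  0.43]
0.3 80 [ -32.4   26.2  -13.5  -75.3 -107.1] margin 44.8 TCP [0.465 0.061 0.3  ] j5ctr [ 0.4  -0.31  0.3 ] j4ctr [ 0.53 -0.33  0.44]
0.3 100 [ -23.2   34.6    3.7  -71.4 -118.1] margin 56.7 TCP [0.504 0.061 0.3  ] j5ctr [ 0.57 -0.31  0.3 ] j4ctr [ 0.68 -0.29  0.46]
0.3 120 [ -14.2   42.6   20.4  -69.8 -130.2] margin 44.5 TCP [0.54  0.074 0.3  ] j5ctr [ 0.73 -0.25  0.3 ] j4ctr [ 0.81 -0.21  0.47]
0.3 140 [  -5.4   50.    36.4  -71.1 -143.2] margin 31.6 TCP [0.569 0.099 0.3  ] j5ctr [ 0.86 -0.14  0.3 ] j4ctr [ 0.91 -0.09  0.48]
0.36 20 [-46.7 -40.  -54.3 -96.1 -67.4] margin 3.9 TCP [0.381 0.132 0.36 ] j5ctr [0.03 0.   0.36] j4ctr [ 0.04 -0.05  0.54]
0.36 40 [-51.6  -6.2 -44.3 -89.  -91.2] margin 14.0 TCP [0.4   0.099 0.36 ] j5ctr [ 0.11 -0.14  0.36] j4ctr [ 0.19 -0.23  0.51]
0.36 60 [-42.3   9.1 -28.3 -82.4 -99.8] margin 30.0 TCP [0.429 0
[... 1605 characters left out ...]
0.14  0.5 ] j4ctr [ 0.12 -0.16  0.69]
0.5 60 [ -44.5   -5.2  -19.2  -86.4 -104.1] margin 39.1 TCP [0.429 0.074 0.5  ] j5ctr [ 0.24 -0.25  0.5 ] j4ctr [ 0.28 -0.28  0.69]
0.5 80 [ -35.5    9.5   -3.9  -83.7 -114.8] margin 54.4 TCP [0.465 0.061 0.5  ] j5ctr [ 0.4  -0.31  0.5 ] j4ctr [ 0.45 -0.32  0.69]
0.5 100 [ -26.7   21.4   12.6  -83.5 -126.2] margin 48.5 TCP [0.504 0.061 0.5  ] j5ctr [ 0.57 -0.31  0.5 ] j4ctr [ 0.61 -0.3   0.69]
0.5 120 [ -18.5   31.7   29.3  -87.3 -138.4] margin 36.4 TCP [0.54  0.074 0.5  ] j5ctr [ 0.73 -0.25  0.5 ] j4ctr [ 0.74 -0.25  0.69]
0.5 140 [ -11.3   40.9   45.3  -98.  -151. ] margin 23.8 TCP [0.569 0.099 0.5  ] j5ctr [ 0.86 -0.14  0.5 ] j4ctr [ 0.84 -0.17  0.69]
```

```bash
python3 - <<'E'
from h import *
p,R,s=pose();z=R.as_matrix()[:,2];a=np.radians(80);t=np.array([np.cos(a),np.sin(a),0])
ax=np.cross(z,t);th=np.arccos(z@t);Rt=Ro.from_rotvec(ax/np.linalg.norm(ax)*th)*R
go([.465,.061,.38],Rt);print(np.degrees(th))
E
```

```text
row [-0.1712  0.0685  0.0988] [ -6.61 -61.08  -0.  ] t 8.1 F [ 0.06 -1.   -1.28] j [-19.7   0.3   1.9 -30.  -86.9   6.7] w 0.0169 60.0
61.44132108003566
```

Request:
drive_effector --moves '[[[-0.008,0.003,0.005,-0.3,-3,0],[-0.024,0.009,0.014,-0.9,-8.5,0],[-0.04,0.016,0.023,-1.5,-14.2,0],[-0.056,0.022,0.032,-2.2,-20,0],[-0.072,0.029,0.042,-2.8,-25.7,0],[-0.088,0.035,0.051,-3.4,-31.4,0],[-0.104,0.042,0.06,-4,-37,0],[-0.12,0.048,0.069,-4.6,-42.7,0],[-0.136,0.054,0.078,-5.2,-48.4,0],[-0.151,0.06,0.087,-5.8,-54,0],[-0.164,0.066,0.095,-6.3,-58.6,0],[-0.171,0.0685,0.099,-6.6,-61,0]]]' --jaw 0 --grip_force 60

```text
time_s: 9.1
tcp_pos: [0.4654, 0.0611, 0.377]
eef_rot: [-90.4, 86.0, -10.3]
contact_force: [-0.3, -0.6, -1.6]
gripper_width: 0.0171
gripper_force: 60.0
```

Request:
drive_effector --moves '[[[0,0,0,0,0,0],[0,0,0,0,0,0],[0,0,0,0,0,0],[0,0,0,0,0,0]]]'

```text
time_s: 9.43
tcp_pos: [0.4662, 0.0597, 0.3801]
eef_rot: [-96.5, 85.4, -16.4]
contact_force: [-0.5, 0.6, -0.0]
gripper_width: 0.017
gripper_force: 60.0
```

```bash
python3 - <<'E'
from h import *
go([.465,.061,.38]);p,R,s=pose();print(p,R.as_matrix()[:,2].round(3))
for n in('side','top'):
    c=cap(n);save(c,n+'6.png');w=cloud(c);f=c['frame'].astype(int);Rr,G,B=f[...,0],f[...,1],f[...,2]
    k=(Rr>G+20)&(G>B+20)&(Rr>100)&(w[...,2]>.2)&(abs(w[...,0]-.48)<.08)&(w[...,1]>.05)&(w[...,1]<.35)
    q=w[k];print(n,len(q))
    for a in np.arange(.06,.28,.03):
        g=q[(q[:,1]>=a)&(q[:,1]<a+.03)]
        if len(g)>3:print(' y',a.round(2),len(g),np.median(g,0).round(3),np.ptp(g,0).round(3))
E
```

```text
row [-0.      0.0014  0.0011] [0. 0. 0.] t 9.4333 F [-0.5   0.57 -0.03] j [ -33.4   18.3  -10.2  -77.8 -110.2   35.5] w 0.017 60.0
[0.46616741 0.05965088 0.38008408] [ 0.173  0.985 -0.009]
side 19
 y 0.06 8 [0.46  0.073 0.383] [0.003 0.02  0.011]
top 1678
 y 0.06 166 [0.47  0.075 0.389] [0.019 0.029 0.013]
 y 0.09 158 [0.475 0.105 0.389] [0.018 0.029 0.011]
 y 0.12 312 [0.482 0.14  0.389] [0.055 0.03  0.019]
 y 0.15 603 [0.484 0.166 0.387] [0.059 0.03  0.016]
 y 0.18 386 [0.485 0.191 0.387] [0.054 0.025 0.009]
```

View pics/side6.png

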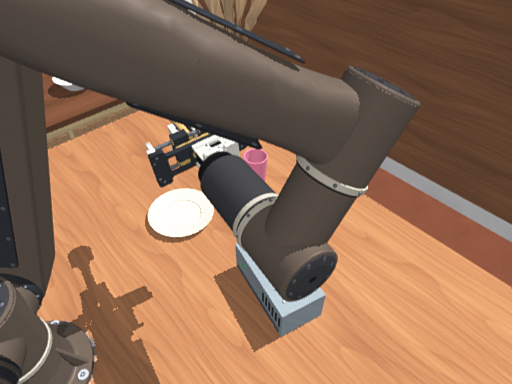

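View pics/top6.png

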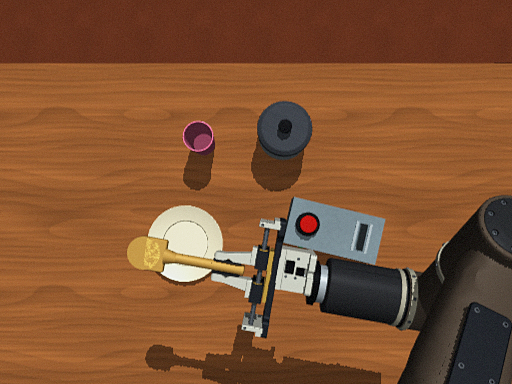

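The top view shows the spoon level in the gripper, with its blade at (148,252), offset from the plate only by parallax. The measured blade centre is (0.484, 0.168, 0.38), over the plate centre (0.4845, 0.170). The plate, pot and tumbler sit where they were. Settling briefly, then handing in.

Request:
drive_effector --moves '[[[0,0,0,0,0,0],[0,0,0,0,0,0],[0,0,0,0,0,0],[0,0,0,0,0,0],[0,0,0,0,0,0],[0,0,0,0,0,0],[0,0,0,0,0,0],[0,0,0,0,0,0]]]'

```text
time_s: 10.2
tcp_pos: [0.4661, 0.0601, 0.3794]
eef_rot: [-94.2, 85.5, -14.2]
contact_force: [-0.7, 0.0, 0.4]
gripper_width: 0.0174
gripper_force: 60.0
```

```bash
python3 -c "
from h import *
print(r.get_state()['qd'].round(2));print(r.close_job())"
```

```text
[0.   0.04 0.15 0.09 0.   0.03]
the job is handed in; nothing more can be done
None
```

I pressed the stop button its full 10 mm, then drew the spoon out and turned it level; it is held still with the blade about 36 cm above the plate's centre, and the job was handed in at 10.2 s (no verdict was returned).

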